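# Clamp a hand-bound notebook in the binding press with its star wheel

### The arm

A 6-joint arm with a two-finger parallel gripper is mounted at the origin on the work surface; the furniture and walls round the work are solid. World frame = base frame: x ahead of the robot, y to its left, z up, the work surface at z = 0. Lengths are in m, angles in rad, forces in N, time in s.
With the tool pointing down it reaches from about 0.275 to 0.85 m from the base axis. Payload 5.2 kg.
Tool frame: the origin (TCP) lies at the very end of the fingers, on their centre line; the grasp point (between the pads) lies 19 mm behind it; z points along the fingers, y is the line along which they close (so a half turn about z gives the same grasp; the last joint's range is limited). The gripper opens to 85 mm and grips with 20 to 120 N. Pads are 22 mm wide; open, the fingers measure 114 mm over their backs; the gripper's body (76 mm by 85 mm) begins 54 mm behind the grasp point. The pads swing forward as they close: fully open they stand 13 mm farther back than shut.
Start: joints at [1.13, 0.259, 1.535, -0, 1.348, -0.203], TCP at [0.13, 0.535, 0.231] pointing down, gripper open.
Joint ranges: [-3.14, 3.14], [-0.91, 2.08], [0.19, 2.58], [-1.22, 4.36], [0.22, 2.71], [-3.12, 3.12]. Speed limits (rad/s): [2.57, 2.57, 3.14, 3.14, 3.14, 3.14].

### API

Orientations are given as a rotation vector (axis times angle).
In Python, from workcell import arm, imaging gives the robot as it stands.
- The arm moves only by the tool servo_tool, never from a script. Its arguments are lists of equal length, an entry for each row: "linear": the shift along the tool's x, y, z in m, a list of three; "yaw": the turn about the tool's z in rad. A call has 1 to 20 rows; each row is the pose to reach, as a shift and turn from the pose commanded when the call began, along the tool's axes at that moment; what a row does not reach only later rows make up. A row lasts 1/8 s, in which the tool goes at most 62.5 mm and 10.7 degrees, less where a joint would pass 70% of its speed; a pose out of reach is approached as far as the arm can. A call with a gripper value outside its range is refused whole. "gripper" is the finger opening in m, from 0 to 0.0854, set as the call begins (left out, the last holds). The fingers move at their own pace and stop on an object; "force" is the grip in N (left out, the last holds). Time passes only in rows, so rows that repeat a pose let the fingers close. It gives the time, the measured TCP pose, the force, the opening and the grip force at its end, in the units of the state.
- arm.state(): the state, without advancing time (a new reading comes with each control period).
- imaging.capture(name): name is "scene" or "top" or "wrist"; returns (picture, depth): 384x512x3 uint8, red, green, blue; 384x512 float32, m along the optical axis (not along the pixel's ray), 0 where there is no reading.
- imaging.camera_info(name): a dict with "fovy" (degrees; the focal length in pixels is half the picture's height over the tangent of half this angle, whatever the lens; pixels are square), "cx", "cy" (the principal point, pixels), "k1" (the pictures are not rectified: a ray, as slopes to the right and down, at radius r is drawn at 1 + k1 r^2 times it, then the intrinsics apply), "cam_to_world" (4x4, takes a point from camera to world coordinates); the wrist camera has in their place "tool_from_camera" (4x4, takes a point from camera to tool coordinates, whose origin is the TCP and whose axes are the flange's). Camera axes: x right, y down, z forward; pixel columns grow to the right and rows downward; lengths in m; the calibration is good to about 2 mm. A picture is of the moment at which its call begins: read the wrist's pose just before it. camera_info takes no time and is no camera call.
- arm.sign_off(): hands the job in; it is judged then, once.
The state is a dict: "t": time; "q": joint angles; "joint_vel": joint speeds; "joint_efforts": joint torques, N m; "ee_pos": TCP position; "tool_rot": TCP orientation; "contact_force": force on the tool from outside, world axes, zero at the start; "wrist_torque": the same for the moment, N m; "grip_width": opening from 0.0 (shut) to 1.0 (fully open); "grasp_force": force on a finger pad.
Only numpy, scipy, OpenCV 4.12 (cv2) and the standard library are available. Lean on these libraries where they do the work, as an engineer would, in place of code of your own. Each camera call takes 0.05 s, during which the arm holds its last target. There are 200 camera calls.

### The job

Stand the freshly bound notebook spine up on the bed of the small binding press, midway along the jaws, and let go of it. Then wind the front jaw in by pushing the star wheel round, spoke after spoke, clockwise as seen from the wheel's side, until the notebook is nipped firmly and stays so by itself: stop when the wheel has clearly stiffened, without forcing it, or the boards get crushed. Leave the mug, the white tube and the green bottle as they are.

Things in the scene. Friction and masses are not known exactly. Their poses are not given: they have to be found in the camera images.
- notebook: Blue hand-bound notebook, loose, 0.2 to 0.3 kg, standing on its fore-edge left or right of the press. 148 mm long (its y), 110 mm high (its z, grey cloth spine on top), 23 to 29 mm thick (its x; copies differ). Origin: middle of the underside, 13 mm inside the board at +x, 10 to 16 mm inside the board at -x. Either board may face the front jaw.
- spine (a point): Middle of the top of the notebook's spine, 110 mm above its foot. Pick it from above across the thickness, high up: only the top 42 mm stay clear above the jaws when it stands in the press.
- press: Small wooden binding press, fixed to the worktop; does not move. Origin under its middle at worktop height; x points from the star wheel (front) to the rear jaw, y along the jaws, z up. Both jaws are faced with cork, 190 mm long, centred on y = 0, tops 98 mm above the worktop. An end plate 105 mm high spans x = -78 to -62 mm; only the star wheel stands higher.
- bed (a point): Point on the press's bed, the smooth flat board 30 mm above the worktop on which the notebook is to stand; 23 mm behind the press's origin, midway along the jaws. Guide rods bound the bed at 83 mm either side.
- rear_jaw_face (a point): Middle of the upper edge of the fixed rear jaw's clamping face, 46 mm behind the press's origin (its +x), 98 mm above the worktop. The face is square to the press's x.
- front_jaw_face (a point): Middle of the upper edge of the moving front jaw's clamping face, also square to the press's x and 98 mm up. At the start the gap to the rear jaw is 36 to 39 mm. Jaw 20 mm thick.
- front_jaw: The moving front jaw, driven by the screw along the press's +x. It slides the notebook along the bed against the rear jaw and then nips it. Its 7 mm cork facing gives 1 mm under 60 N. Axes as the press's; its clamping face is the plane x = 0 of this frame.
- star_wheel: Star wheel on the screw's front end: five 9 mm steel spokes 72 degrees apart with 20 mm ball ends, ball centres 68 mm from the axis. Origin on the axis in the spokes' plane, 83 mm above the worktop, 125 mm in front of the press's origin. x = screw axis (as the press's x), z along the red-balled spoke. Turning by + about x (clockwise seen from the front, top towards the press's -y) tightens.
- red_ball (a point): Centre of the red ball ending one spoke (the other four are black). Behind the spokes' plane 34 mm are free to the collar, 44 mm to the end plate. Quick screw: 4 mm of jaw travel a radian, self-locking; it turns evenly at 0.40 N m, 6 N square to the spoke at the ball, while the jaw runs free.
- hub (a point): Centre of the wheel's hub (same point as the wheel's origin). When the notebook is pinched the torque climbs by 0.40 N m per 100 N of nip within some tenths of a radian: 0.60 to 0.78 N m (9 to 11.5 N at a ball) is a good nip, 0.88 N m (13 N) crushes the boards. Thickness and poses are not exact enough to wind to a position: feel it.
- mug: Green and white mug, loose, 78 mm wide, 116 mm with its handle, 101 mm high, on the other side of the press from the notebook. Origin: middle of its base. Not to be disturbed.
- tube: White tube with a printed red and grey pattern, loose, lying on the worktop at the right in front, 61 x 199 x 41 mm. Not to be disturbed.
- glue_bottle: Small green bottle with white label and black cap, 43 mm wide, 96 mm high, standing at the right behind. Not to be disturbed.

How it is judged:
On the way, in this order (a step that is already met when the one before it is completed fails the run):
1. the notebook stands on the bed between the open jaws, midway along them, spine up and let go (z of notebook in the frame of press between 0.026 and 0.034 m and y of notebook in the frame of press between -0.02 and 0.02 m and x of notebook in the frame of press between 0.005 and 0.045 m and contact force between the fingers and notebook below 0.5 N and angle between notebook's own z axis and vertical below 0.2 rad and contact force between front_jaw and notebook below 10 N), for 0.2 s.
2. the wound-in front jaw nips the notebook firmly (more than 40 N) (contact force between front_jaw and notebook above 40 N), for 0.2 s.
At the end, for the whole second after the job is handed in: The notebook stands spine up and upright (within 0.06 rad) on the press's bed (within 4 mm), flat to the jaws and within 20 mm of the middle of their length, released and at rest; the front jaw nips it with more than 40 N by itself and the wheel is at rest (z of notebook in the frame of press between 0.026 and 0.034 m and y of notebook in the frame of press between -0.02 and 0.02 m and x of notebook in the frame of press between 0.005 and 0.045 m and contact force between the fingers and notebook below 0.5 N and angle between notebook's own z axis and vertical below 0.06 rad and angle between the x axis of notebook and the x axis of press, either way round below 0.06 rad and contact force between front_jaw and notebook above 40 N and linear speed of notebook below 0.01 m/s and angular speed of star_wheel below 0.05 rad/s); the robot touches nothing.
It fails at once if the jaw bears on the notebook with more than 120 N: its boards are crushed (contact force between front_jaw and notebook above 120 N).
It fails at once if the star wheel is forced with more than 25 N (contact force between the arm and star_wheel above 25 N).
It fails at once if the star wheel is forced with more than 25 N by the fingers (contact force between the fingers and star_wheel above 25 N).
It fails at once if the notebook is knocked over (angle between notebook's own z axis and vertical above 0.7 rad).
It fails at once if the mug, the white tube or the green bottle is moved by more than 30 mm or tipped (distance of any of mug, tube, glue_bottle from where it was at the start of the episode above 0.03 m or angle between any of mug, glue_bottle's own z axis and vertical above 0.3 rad).
It also fails if it takes over 72 s, if anything falls off the work surface, if the arm or the gripper's body presses on something with over 40 N, if the wrist force passes 120 N, or if a joint passes its speed limit or range.

## Working session

There is one attempt and no reset: what is moved stays moved. The work goes in short steps, Python scripts to look and compute and a tool call to move; the robot and the scene stay as the last step left them, time stands still between calls to the robot, and variables do not carry over. Pictures are saved under pics/ and viewed, at most 10 in all, crops included, and the job is handed in when it is done.

Besides the shell and the picture viewer there is one more tool, called after "Call:" as name(argument=value, ...), one argument or row to a line, values as JSON. servo_tool: Moves the arm, as the interface text tells. Its arguments: {"type":"object","properties":{"linear":{"type":"array"},"yaw":{"type":"array"},"gripper":{"type":"number"},"force":{"type":"number"}},"required":["linear","yaw"]}

```bash
ls; mkdir -p pics; cat > h.py <<'E'
import numpy as np, cv2
from workcell import arm, imaging
from scipy.spatial.transform import Rotation as R
def cap(n):
    s=arm.state(); im,d=imaging.capture(n); i=imaging.camera_info(n)
    if 'cam_to_world' in i: T=np.array(i['cam_to_world'])
    else:
        W=np.eye(4); W[:3,:3]=R.from_rotvec(s['tool_rot']).as_matrix(); W[:3,3]=s['ee_pos']; T=W@np.array(i['tool_from_camera'])
    return im,d,i,T
def rays(uv,i):
    f=192/np.tan(np.radians(i['fovy'])/2); p=(np.atleast_2d(uv).astype(float)-[i['cx'],i['cy']])/f
    q=p.copy()
    for _ in range(20): q=p/(1+i['k1']*(q**2).sum(1,keepdims=True))
    return np.c_[q,np.ones(len(q))]
def onz(uv,i,T,z):
    r=rays(uv,i)@T[:3,:3].T; o=T[:3,3]; return o+r*((z-o[2])/r[:,2:3])
def cloud(d,i,T):
    v,u=np.mgrid[:384,:512]; r=rays(np.c_[u.ravel(),v.ravel()],i)
    return ((r*d.reshape(-1,1))@T[:3,:3].T+T[:3,3]).reshape(384,512,3)
def save(im,n): cv2.imwrite('pics/'+n+'.png',im[:,:,::-1])
E
python3 - <<'E'
from h import *
ims=[]
for n in('top','scene'):
    im,d,i,T=cap(n); ims.append(im); np.savez(n,im=im,d=d,T=T); print(n,i['fovy'],i['k1'],T.round(3).tolist(),(d>0).mean())
save(np.vstack(ims)[:, :],'a')
s=arm.state(); print(s)
E
```

```text
pics
top 51.012516319732505 -0.13421963455489458 [[-0.02, -0.983, 0.182, 0.221], [-1.0, 0.019, -0.007, -0.025], [0.003, -0.183, -0.983, 1.488], [0.0, 0.0, 0.0, 1.0]] 0.995880126953125
scene 52.545011768240144 -0.024443606114041293 [[0.812, -0.235, 0.534, -0.184], [-0.583, -0.348, 0.734, -0.961], [0.014, -0.908, -0.42, 0.66], [0.0, 0.0, 0.0, 1.0]] 0.9898427327473959
{'t': 0.1, 'q': array([ 1.13020486e+00,  2.59244644e-01,  1.53597708e+00, -2.53939174e-05,
        1.34803712e+00, -2.02797202e-01]), 'joint_vel': array([ 0.00137071, -0.00167426, -0.00360544,  0.00082444, -0.0009058 ,
        0.00117917]), 'joint_efforts': array([ 7.48728726e-04, -4.46968281e+01, -2.91247773e+01, -5.38599488e-04,
        6.32793133e-03, -1.27255667e-06]), 'ee_pos': array([0.12932889, 0.53407447, 0.23057018]), 'tool_rot': array([-3.72578320e-01, -3.11891350e+00,  2.49488077e-03]), 'contact_force': array([0.17970437, 0.00944092, 0.12722406]), 'wrist_torque': array([ 0.05650678,  0.0525793 , -0.01884668]), 'grasp_force': 0.0, 'grip_width': 1.0008133097689984}
```

View pics/a.png

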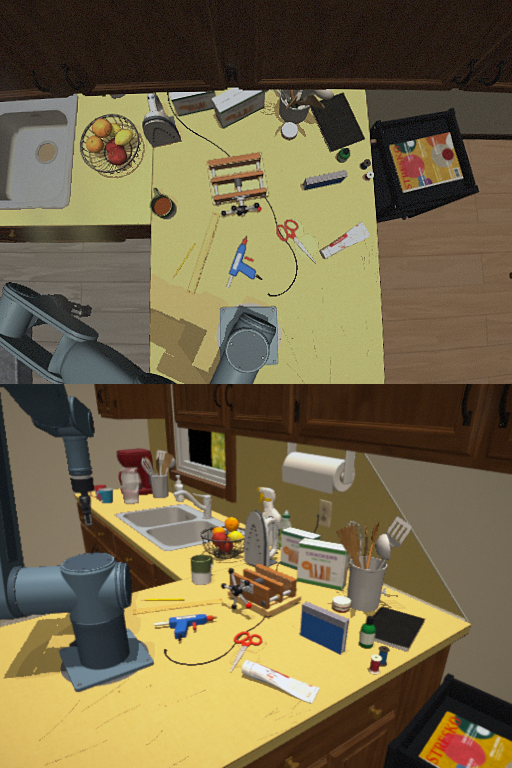

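The top view shows the press at about (239,178) with its wheel in front (240,208). The notebook is to the right at (323,179), the mug at (162,204) and the tube at (345,240).

```bash
python3 - <<'E'
from h import *
z=np.load('top.npz'); im,d,T=z['im'],z['d'],z['T']; i=imaging.camera_info('top')
P=cloud(d,i,T)
def rect(box,zl,zh,nm):
    u0,v0,u1,v1=box; m=np.zeros((384,512),bool); m[v0:v1,u0:u1]=1
    m&=(P[...,2]>zl)&(P[...,2]<zh); q=P[m]
    r=cv2.minAreaRect(q[:,:2].astype(np.float32)); print(nm,len(q),np.array(r[0]).round(4),np.array(r[1]).round(4),round(r[2],1),np.median(q[:,2]).round(4))
    return q
rect((295,160,360,200),.09,.13,'book')
rect((200,145,275,165),.085,.112,'rear jaw')
q=rect((200,145,275,203),.085,.112,'jaws')
rect((145,185,180,225),.08,.12,'mug')
print(P[270,350],P[300,200],P[240,345])
c=cv2.resize(im[140:230,195:360],None,fx=4.8,fy=4.8,interpolation=cv2.INTER_CUBIC); save(c,'b')
hsv=cv2.cvtColor(im,cv2.COLOR_RGB2HSV)
E
```

```text
book 316 [ 0.552  -0.2868] [0.0256 0.1497] 11.5 0.1087
rear jaw 358 [0.6258 0.0408] [0.0276 0.1881] 7.8 0.0959
jaws 1103 [0.5547 0.0319] [0.1709 0.1898] 7.8 0.0967
mug 154 [0.4715 0.3105] [0.0986 0.075 ] 54.4 0.0953
[ 0.22490694 -0.37702692  0.00286241] [ 0.12833213  0.17461483 -0.00332845] [ 0.33416407 -0.35892762  0.02545524]
```

View pics/b.png

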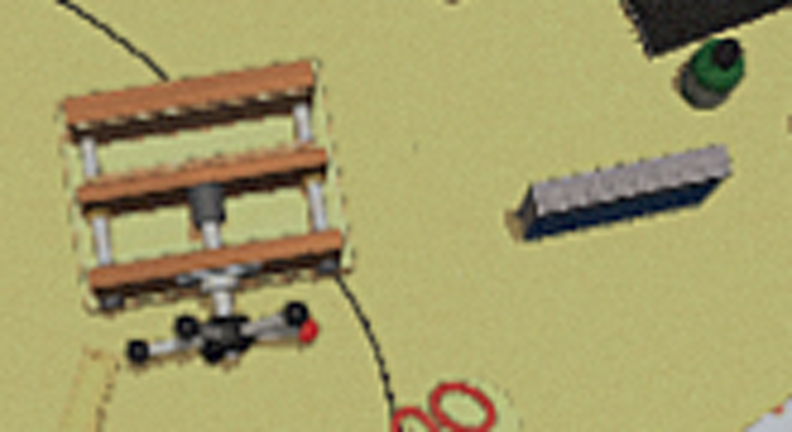

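```bash
python3 - <<'E'
from h import *
a=np.radians(7.8); X=np.array([np.cos(a),np.sin(a)]);Y=np.array([-X[1],X[0]])
for n in('top','scene'):
    z=np.load(n+'.npz'); im,d,T=z['im'],z['d'],z['T']; i=imaging.camera_info(n); P=cloud(d,i,T)
    q=P[...,:2]-[.555,.032]; x=q@X; y=q@Y; Z=P[...,2]
    m=(abs(y)<.08)&(abs(x)<.15)&(Z>.092)&(Z<.108)
    h,e=np.histogram(x[m],bins=np.arange(-.15,.15,.004)); print(n); print([(round(float(b)*1e3),int(c)) for b,c in zip(e,h) if c])
    for lo,hi in((.03,.2),(-.04,.02),(-.09,-.05)):
        mm=(abs(y)<.13)&(x>lo)&(x<hi)&(Z>.092)&(Z<.108)
        if mm.sum()>20: r=cv2.minAreaRect(np.c_[x[mm],y[mm]].astype(np.float32)); print(np.round(r[0],4),np.round(r[1],4),round(r[2],2), np.percentile(x[mm],[1,99]).round(4),np.percentile(y[mm],[1,99]).round(4))
    hsv=cv2.cvtColor(im,cv2.COLOR_RGB2HSV)
    red=((hsv[...,0]<6)|(hsv[...,0]>174))&(hsv[...,1]>180)&(hsv[...,2]>120)&(abs(x+.14)<.05)&(abs(y)<.1)
    print('red',red.sum(),np.c_[x[red],y[red],Z[red]].mean(0).round(4))
    blk=(im.max(2)<60)&(abs(x+.13)<.04)&(abs(y)<.1)&(Z>.06)
    print('blk',np.c_[x[blk],y[blk],Z[blk]].round(3)[::12].tolist())
E
```

```text
top
[(-126, 7), (-122, 10), (-118, 12), (-114, 8), (-110, 9), (-106, 7), (-102, 5), (-98, 1), (-94, 1), (-90, 1), (-86, 1), (-82, 1), (-78, 5), (-74, 6), (-70, 17), (-66, 61), (-62, 51), (-58, 46), (-54, 47), (-50, 8), (-46, 1), (-42, 1), (-30, 3), (-26, 4), (-22, 5), (-18, 4), (-14, 6), (-10, 2), (-6, 5), (-2, 19), (2, 49), (6, 48), (10, 44), (14, 39), (18, 30), (54, 1), (58, 35), (62, 42), (66, 42), (70, 51), (74, 43), (78, 46), (82, 17)]
[ 0.0709 -0.0005] [0.0272 0.1889] 0.52 [0.0587 0.0839] [-0.0924  0.0922]
[-0.0091  0.0005] [0.0582 0.1885] 0.01 [-0.0263  0.0197] [-0.0923  0.091 ]
[-0.0691 -0.0007] [0.1869 0.0381] 89.88 [-0.0776 -0.0503] [-0.0924  0.091 ]
red 11 [-0.1128 -0.063   0.0616]
blk [[-0.104, -0.05, 0.132], [-0.105, 0.028, 0.152], [-0.116, -0.055, 0.137], [-0.105, -0.011, 0.095], [-0.116, 0.03, 0.154], [-0.116, -0.013, 0.094], [-0.12, -0.009, 0.097], [-0.122, 0.002, 0.101], [-0.123, 0.006, 0.091]]
scene
[(-126, 11), (-122, 8), (-118, 13), (-114, 11), (-110, 5), (-106, 1), (-102, 3), (-78, 2), (-74, 1), (-70, 14), (-66, 61), (-62, 44), (-58, 19), (-54, 17), (-50, 4), (-30, 5), (-26, 5), (-22, 3), (-18, 3), (-14, 3), (-10, 5), (-6, 1), (-2, 20), (2, 49), (6, 31), (10, 18), (14, 16), (18, 13), (22, 4), (54, 2), (58, 34), (62, 44), (66, 28), (70, 17), (74, 23), (78, 13), (82, 10)]
[ 0.0714 -0.0052] [0.028  0.1893] 0.25 [0.0578 0.0849] [-0.0971  0.0862]
[-0.0049 -0.0031] [0.192  0.0486] 89.83 [-0.0274  0.0193] [-0.0966  0.0896]
[-0.0633 -0.0067] [0.026 0.183] 0.15 [-0.0728 -0.0504] [-0.0972  0.0801]
red 20 [-0.1153 -0.0657  0.0548]
blk [[-0.116, 0.023, 0.154], [-0.113, 0.016, 0.145], [-0.115, -0.059, 0.132], [-0.114, -0.048, 0.121], [-0.121, 0.009, 0.095], [-0.112, 0.024, 0.08], [-0.124, -0.015, 0.094], [-0.114, -0.024, 0.09], [-0.126, -0.012, 0.082], [-0.121, -0.007, 0.072]]
```

```bash
cat >> h.py <<'E'
def to(p,yawdir=None):
    """shift in tool axes to world p; yaw so that tool y is along world angle yawdir (deg, mod 180)"""
    s=arm.state(); M=R.from_rotvec(s['tool_rot']).as_matrix(); sh=M.T@(np.array(p)-s['ee_pos'])
    ty=np.degrees(np.arctan2(M[1,1],M[0,1])); out=[sh.round(4).tolist(),'ty',round(ty,2)]
    if yawdir is not None:
        dw=(yawdir-ty+90)%180-90; out+=['yaw',round(-np.radians(dw),4)]
    print(out,'tilt',M[:,2].round(4),'q',s['q'].round(2),'F',s['contact_force'].round(2),'t',s['t'].round(2),'p',s['ee_pos'].round(4))
A0=np.radians(7.8); PX=np.array([np.cos(A0),np.sin(A0),0]);PY=np.array([-PX[1],PX[0],0]);PO=np.array([.5672,.0316,0])
def pr(x,y,z): return PO+x*PX+y*PY+[0,0,z]
E
python3 -c "
from h import *
to([.552,-.2868,.25],11.5)"
```

```text
Traceback (most recent call last):
  File "h.py", line 27, in to
    print(out,'tilt',M[:,2].round(4),'q',s['q'].round(2),'F',s['contact_force'].round(2),'t',s['t'].round(2),'p',s['ee_pos'].round(4))
                                                                                             ^^^^^^^^^^^^
AttributeError: 'float' object has no attribute 'round'
```

```bash
sed -i "s/s\['t'\].round(2)/round(s['t'],2)/" h.py
python3 -c "
from h import *
to([.552,-.2868,.25],11.5)"
```

```text
[[-0.6041, -0.6982, -0.0185], 'ty', np.float64(76.38), 'yaw', np.float64(1.1323)] tilt [-7.0e-04 -1.5e-03 -1.0e+00] q [ 1.13  0.26  1.54 -0.    1.35 -0.2 ] F [0.18 0.01 0.13] t 0.1 p [0.1293 0.5341 0.2306]
```

Call:
servo_tool(
  linear=[
    [-0.12,-0.14,-0.02],
    [-0.24,-0.28,-0.02],
    [-0.36,-0.42,-0.02],
    [-0.48,-0.56,-0.02],
    [-0.604,-0.698,-0.02],
    [-0.604,-0.698,-0.02],
    [-0.604,-0.698,-0.02],
    [-0.604,-0.698,-0.02],
    [-0.604,-0.698,-0.02],
    [-0.604,-0.698,-0.02],
    [-0.604,-0.698,-0.02],
    [-0.604,-0.698,-0.02],
    [-0.604,-0.698,-0.02],
    [-0.604,-0.698,-0.02],
    [-0.604,-0.698,-0.02],
    [-0.604,-0.698,-0.02],
    [-0.604,-0.698,-0.02],
    [-0.604,-0.698,-0.02],
  ],
  yaw=[0.18,0.36,0.54,0.72,0.9,1.132,1.132,1.132,1.132,1.132,1.132,1.132,1.132,1.132,1.132,1.132,1.132,1.132],
  gripper=0.0854,
)

```text
t: 2.35
ee_pos: [0.5518, -0.2848, 0.2515]
tool_rot: [-1.986, -2.434, -0.0]
contact_force: [0.4, -0.2, -0.1]
grip_width: 1.002
grasp_force: 0.0
```

```bash
python3 - <<'E'
from h import *
im,d,i,T=cap('wrist'); P=cloud(d,i,T); Z=P[...,2]
m=(Z>.1)&(Z<.12)&(abs(P[...,0]-.552)<.1)&(abs(P[...,1]+.287)<.12)
q=P[m]; print(m.sum())
r=cv2.minAreaRect(q[:,:2].astype(np.float32)); print(r,np.median(q[:,2]))
to([*r[0],.25],r[2]); save(im,'w')
E
```

```text
3407
((0.5539824366569519, -0.2872920632362366), (0.023685850203037262, 0.1472192108631134), 11.405637741088867) 0.10978060599715445
[[-0.0029, 0.0016, 0.0018], 'ty', np.float64(11.59), 'yaw', np.float64(0.0032)] tilt [ 2.e-04  0.e+00 -1.e+00] q [-0.66  0.38  1.32  0.    1.45 -0.86] F [0.11 0.07 0.73] t 2.4 p [ 0.5519 -0.2848  0.2518]
```

View pics/w.png

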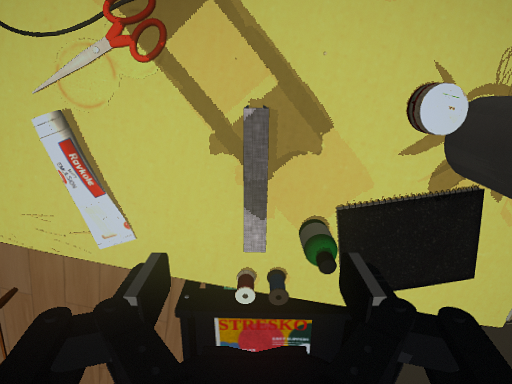

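The wrist view has the spine centred at (256,180), aligned with the fingers. The bottle, at (318,240), is clear of their path.

Call:
servo_tool(
  linear=[
    [-0.003,0.0015,0.05],
    [-0.003,0.0015,0.1],
    [-0.003,0.0015,0.14],
    [-0.003,0.0015,0.165],
    [-0.003,0.0015,0.1745],
    [-0.003,0.0015,0.1745],
    [-0.003,0.0015,0.1745],
  ],
  yaw=[0.003,0.003,0.003,0.003,0.003,0.003,0.003],
)

```text
t: 3.28
ee_pos: [0.5551, -0.2892, 0.0785]
tool_rot: [1.989, 2.428, 0.0]
contact_force: [-0.3, -0.3, 0.4]
grip_width: 0.992
grasp_force: 0.0
```

Call:
servo_tool(
  linear=[
    [0,0,0],
    [0,0,0],
    [0,0,0],
    [0,0,0],
    [0,0,0],
    [0,0,0],
    [0,0,0],
    [0,0,0],
  ],
  yaw=[0,0,0,0,0,0,0,0],
  gripper=0.01,
  force=35,
)

```text
t: 4.28
ee_pos: [0.5542, -0.2888, 0.0771]
tool_rot: [1.991, 2.43, -0.0]
contact_force: [-1.6, 0.4, 4.1]
grip_width: 0.259
grasp_force: 35.6
```

Call:
servo_tool(
  linear=[
    [0,0,-0.01],
    [0,0,-0.03],
    [0,0,-0.06],
    [0,0,-0.1],
    [0,0,-0.13],
    [0,0,-0.13],
    [0,0,-0.13],
  ],
  yaw=[0,0,0,0,0,0,0],
)

```text
t: 5.15
ee_pos: [0.5535, -0.2881, 0.2052]
tool_rot: [-1.989, -2.428, -0.0]
contact_force: [-0.3, 0.5, -2.2]
grip_width: 0.259
grasp_force: 35.1
```

```bash
python3 - <<'E'
from h import *
to([.5541,-.289,.2078]); print(pr(.027,0,.208)); to(pr(.027,0,.208),7.8)
E
```

```text
[[-0.001, 0.0004, -0.0026], 'ty', np.float64(11.35)] tilt [-0.0019  0.0016 -1.    ] q [-0.66  0.41  1.38  0.    1.35 -0.86] F [-0.32  0.47 -2.19] t 5.15 p [ 0.5535 -0.2881  0.2052]
[0.59395019 0.03526432 0.208     ]
[[0.3091, 0.1033, -0.0024], 'ty', np.float64(11.35), 'yaw', np.float64(0.0619)] tilt [-0.0019  0.0016 -1.    ] q [-0.66  0.41  1.38  0.    1.35 -0.86] F [-0.32  0.47 -2.19] t 5.15 p [ 0.5535 -0.2881  0.2052]
```

Call:
servo_tool(
  linear=[
    [0.04,0.013,0],
    [0.09,0.03,0],
    [0.14,0.047,0],
    [0.19,0.063,0],
    [0.24,0.08,0],
    [0.28,0.093,0],
    [0.3,0.1,0],
    [0.3085,0.1028,0],
    [0.3085,0.1028,0],
    [0.3085,0.1028,0],
    [0.3085,0.1028,0],
  ],
  yaw=[0.02,0.04,0.062,0.062,0.062,0.062,0.062,0.062,0.062,0.062,0.062],
)

```text
t: 6.52
ee_pos: [0.5943, 0.0327, 0.2068]
tool_rot: [2.067, 2.365, -0.0]
contact_force: [0.1, -0.1, -1.1]
grip_width: 0.258
grasp_force: 35.0
```

```bash
python3 - <<'E'
from h import *
im,d,i,T=cap('wrist'); P=cloud(d,i,T); Z=P[...,2]
q=P-PO; x=q@PX; y=q@PY
for lo,hi,n in((.04,.1,'rear'),(-.03,.025,'front'),(-.085,-.055,'plate')):
    m=(Z>.09)&(Z<.112)&(abs(y)<.13)&(x>lo)&(x<hi)
    if m.sum()>30:
        r=cv2.minAreaRect(np.c_[x[m],y[m]].astype(np.float32)); print(n,m.sum(),np.round(r[0],4),np.round(r[1],4),round(r[2],2),np.percentile(x[m],[1,5,95,99]).round(4),np.percentile(y[m],[1,99]).round(4))
        for s in(-1,1):
            mm=m&(y*s>.03); 
            if mm.sum()>20: print('  side',s,np.percentile(x[mm],[1,5,95,99]).round(4))
m=(Z>.18)&(Z<.26)&(abs(y)<.12)&(abs(x-.025)<.03)   # held book spine
if m.sum()>30:
    r=cv2.minAreaRect(np.c_[x[m],y[m]].astype(np.float32)); print('book',m.sum(),np.round(r[0],4),np.round(r[1],4),round(r[2],2),np.median(Z[m]))
to(pr(.027,0,.208),7.8); save(im,'w2')
E
```

```text
rear 3926 [0.0617 0.0151] [0.0251 0.158 ] 1.03 [0.0487 0.053  0.0722 0.0734] [-0.0566  0.0932]
  side -1 [0.0549 0.0559 0.0731 0.0739]
  side 1 [0.0485 0.0509 0.0716 0.0727]
front 2720 [-0.0114  0.0182] [0.152  0.0349] 85.17 [-0.0288 -0.0244  0.0058  0.0097] [-0.0488  0.0919]
  side -1 [-0.0086 -0.0081 -0.0001  0.0005]
  side 1 [-0.0095 -0.0087  0.0082  0.0099]
plate 4958 [-0.07   -0.0012] [0.1894 0.0299] 89.67 [-0.083  -0.0764 -0.0588 -0.0585] [-0.0918  0.0913]
  side -1 [-0.0743 -0.073  -0.0586 -0.0583]
  side 1 [-0.0749 -0.0738 -0.0597 -0.0594]
book 17785 [0.0291 0.0184] [0.11   0.0587] 71.44 0.23959285148729692
[[0.0024, -0.0001, -0.0011], 'ty', np.float64(7.71), 'yaw', np.float64(-0.0016)] tilt [ 2.e-04 -2.e-04 -1.e+00] q [-0.13  0.36  1.46 -0.    1.33 -0.27] F [ 0.4   0.18 -1.97] t 6.58 p [0.5944 0.0329 0.2069]
```

View pics/w2.png

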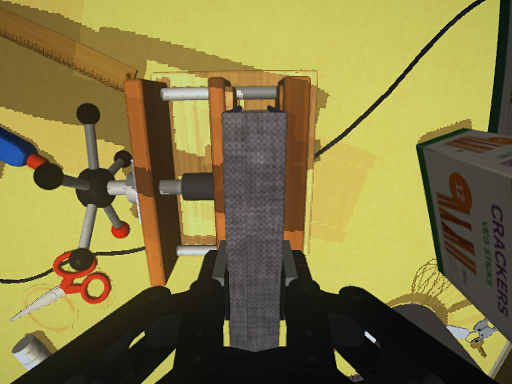

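The picture shows the held spine (222–287, rows 110–350) above the gap. The inner jaw edges show at the far end, near columns 228 and 284, row 85.

```bash
python3 - <<'E'
from h import *
im,d,i,T=cap('wrist'); P=cloud(d,i,T); Z=P[...,2]
q=P-PO; x=q@PX; y=q@PY
for y0 in(.065,.075,.085):
    m=(abs(y-y0)<.005)&(Z>.09)&(Z<.108)
    f=m&(x<.025); r=m&(x>.035)
    print(y0,'front max',np.percentile(x[f],[90,97,100]).round(4),'rear min',np.percentile(x[r],[0,3,10]).round(4))
print(Z[150:300:50,255])
z=np.median(Z[150:240,250:260])
for v in(120,150,180,210,230):
    m=np.where((abs(Z[v,200:310]-z)<.006))[0]+200
    p=onz([[m.min()-.5,v],[m.max()+.5,v]],i,T,z)-PO
    print(v,m.min(),m.max(),(p@PX).round(4),(p@PY).round(4))
c=np.where(abs(Z[:,255]-z)<.006)[0]; print('ybook end',((onz([[255,c.min()-.5]],i,T,z)-PO)@PY).round(4))
m=(abs(x)<.09)&(Z>.085)&(Z<.112);print('jaw y end',np.percentile(y[m&(y>.03)],99.5))
E
```

```text
0.065 front max [-0.0001  0.0041  0.0096] rear min [0.0482 0.0505 0.0545]
0.075 front max [0.0066 0.0097 0.0104] rear min [0.0482 0.0487 0.0503]
0.085 front max [0.0044 0.0085 0.01  ] rear min [0.0482 0.0487 0.051 ]
[0.23948979 0.23929157 0.23982374]
120 222 287 [0.0162 0.0398] [0.0706 0.0705]
150 223 286 [0.0162 0.0398] [0.0598 0.0597]
180 224 285 [0.0162 0.0397] [0.0483 0.0483]
210 225 284 [0.0162 0.0397] [0.0361 0.0361]
230 225 283 [0.0159 0.0396] [0.0275 0.0275]
ybook end [0.0731]
jaw y end 0.09341383886894478
```

Call:
servo_tool(
  linear=[
    [0,0.001,0.01],
    [0,0.001,0.03],
    [0,0.001,0.05],
    [0,0.001,0.07],
    [0,0.001,0.085],
    [0,0.001,0.093],
    [0,0.001,0.097],
    [0,0.001,0.098],
    [0,0.001,0.098],
    [0,0.001,0.098],
  ],
  yaw=[0,0,0,0,0,0,0,0,0,0],
)

```text
t: 7.88
ee_pos: [0.5956, 0.0341, 0.1094]
tool_rot: [2.065, 2.367, 0.001]
contact_force: [0.2, -0.1, -2.2]
grip_width: 0.259
grasp_force: 35.0
```

Call:
servo_tool(
  linear=[
    [0,0,0.001],
    [0,0,0.002],
    [0,0,0.002],
    [0,0,0.002],
  ],
  yaw=[0,0,0,0],
)

```text
t: 8.38
ee_pos: [0.5954, 0.034, 0.1071]
tool_rot: [2.065, 2.367, 0.0]
contact_force: [0.6, -1.0, 0.1]
grip_width: 0.265
grasp_force: 35.2
```

Call:
servo_tool(
  linear=[
    [0,0,0],
    [0,0,0],
    [0,0,0],
    [0,0,0],
  ],
  yaw=[0,0,0,0],
  gripper=0.045,
)

```text
t: 8.88
ee_pos: [0.5953, 0.0341, 0.1068]
tool_rot: [-2.065, -2.367, -0.0]
contact_force: [-0.4, 0.9, -0.9]
grip_width: 0.527
grasp_force: 0.0
```

Call:
servo_tool(
  linear=[
    [0,0,-0.01],
    [0,0,-0.03],
    [0,0,-0.07],
    [0,0,-0.12],
    [0,0,-0.16],
    [0,0,-0.16],
    [0,0,-0.16],
  ],
  yaw=[0,0,0,0,0,0,0],
)

```text
t: 9.75
ee_pos: [0.595, 0.0341, 0.2668]
tool_rot: [-2.065, -2.367, 0.0]
contact_force: [-0.4, 1.0, -0.7]
grip_width: 0.526
grasp_force: 0.0
```

```bash
python3 - <<'E'
from h import *
im,d,i,T=cap('wrist'); P=cloud(d,i,T); Z=P[...,2]
q=P-PO; x=q@PX; y=q@PY
m=(Z>.13)&(Z<.15)&(abs(y)<.1)&(abs(x-.028)<.03)
r=cv2.minAreaRect(np.c_[x[m],y[m]].astype(np.float32)); print(r,np.median(Z[m]))
# wheel: black/red points
w=(abs(x+.125)<.035)&(abs(y)<.1)&(Z>.03)
hs=cv2.cvtColor(im,cv2.COLOR_RGB2HSV); red=w&((hs[...,0]<6)|(hs[...,0]>174))&(hs[...,1]>150)
print('red',red.sum(),np.median(np.c_[x[red],y[red],Z[red]],0).round(4))
b=(w&(im.max(2)<70)).astype(np.uint8); n,l,st,_=cv2.connectedComponentsWithStats(b)
for k in range(1,n):
    if st[k,4]>60:
        k_=l==k; print(st[k],np.c_[x[k_],y[k_],Z[k_]].mean(0).round(4),Z[k_].max().round(4),np.percentile(x[k_],[2,98]).round(4),np.percentile(y[k_],[2,98]).round(4))
to(pr(-.125,.078,.21),7.8); save(im,'w3')
E
```

```text
((0.028843380510807037, -0.0006128773093223572), (0.14786380529403687, 0.02365076169371605), 89.92494201660156) 0.13978108839719766
red 91 [-0.1199 -0.0608  0.0576]
[107 103  19  21 269] [-0.1201  0.0655  0.0821] 0.0862 [-0.1295 -0.113 ] [0.0566 0.0741]
[  78  150   63   57 1212] [-0.1177  0.0094  0.1121] 0.1559 [-0.1298 -0.108 ] [-0.019   0.0335]
[101 221  20  19 276] [-0.1191 -0.05    0.1341] 0.1392 [-0.1273 -0.1126] [-0.0585 -0.0435]
[[0.0792, -0.1524, 0.0562], 'ty', np.float64(7.79), 'yaw', np.float64(-0.0001)] tilt [-1.8e-03  2.0e-04 -1.0e+00] q [-0.13  0.32  1.36 -0.    1.46 -0.27] F [ 0.34 -0.1  -0.46] t 9.8 p [0.5946 0.0341 0.2659]
```

View pics/w3.png

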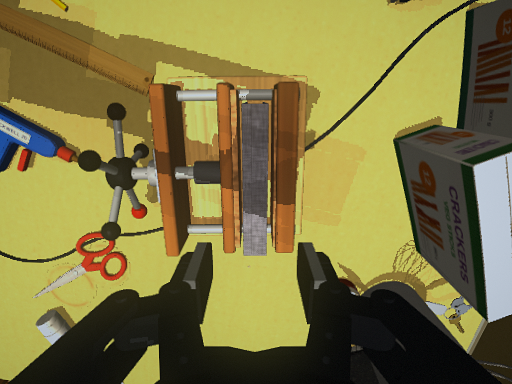

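The notebook now stands square in the gap (y offset 0.6 mm, 23.6 mm thick, spine z 0.140). The wheel's balls are at about 119° (red), 47°, −25° and −97°, so I'll push the −25° ball next.

Call:
servo_tool(
  linear=[
    [0.02,-0.05,0.0],
    [0.045,-0.1,0.0],
    [0.066,-0.1475,0.03],
    [0.066,-0.1475,0.076],
    [0.066,-0.1475,0.105],
    [0.066,-0.1475,0.125],
    [0.066,-0.1475,0.131],
    [0.066,-0.1475,0.131],
    [0.066,-0.1475,0.131],
  ],
  yaw=[0,0,0,0,0,0,0,0,0],
  gripper=0.0,
)

```text
t: 10.92
ee_pos: [0.4407, 0.0794, 0.1364]
tool_rot: [2.065, 2.367, 0.001]
contact_force: [0.5, -0.4, 0.3]
grip_width: -0.001
grasp_force: 0.0
```

```bash
cat >> h.py <<'E'
def st():
    s=arm.state(); q=s['ee_pos']-PO; F=s['contact_force']; print('t',round(s['t'],2),'press xyz',np.round([q@PX,q@PY,q[2]],4),'F press',np.round([F@PX,F@PY,F[2]],2),'grip',round(s['grip_width'],3))
E
python3 -c "
from h import *
st(); to(pr(-.12,.065,.135),7.8)"
```

```text
t 10.93 press xyz [-0.1188  0.0645  0.1364] F press [ 0.46 -0.43  0.25] grip -0.001
[[0.0005, -0.0012, 0.0014], 'ty', np.float64(7.79), 'yaw', np.float64(-0.0002)] tilt [ 1.1e-03 -1.0e-04 -1.0e+00] q [-0.07  0.17  1.91 -0.    1.07 -0.21] F [ 0.52 -0.36  0.25] t 10.93 p [0.4407 0.0794 0.1364]
```

Call:
servo_tool(
  linear=[
    [-0.005,0,0.001],
    [-0.01,0,0.002],
    [-0.015,0,0.002],
    [-0.02,0,0.001],
    [-0.025,0,-0.001],
    [-0.029,0,-0.003],
    [-0.033,0,-0.004],
    [-0.037,0,-0.004],
    [-0.041,0,-0.004],
    [-0.045,0,-0.004],
  ],
  yaw=[0,0,0,0,0,0,0,0,0,0],
)

```text
t: 12.18
ee_pos: [0.4459, 0.0361, 0.1402]
tool_rot: [-2.064, -2.365, -0.003]
contact_force: [-1.4, 6.4, 4.0]
grip_width: 0.003
grasp_force: 3.4
```

```bash
python3 -c "
from h import *
st()"
```

```text
t 12.18 press xyz [-0.1196  0.0209  0.1402] F press [-0.54  6.57  3.97] grip 0.003
```

Call:
servo_tool(
  linear=[
    [-0.004,0,0.0],
    [-0.009,0,0.0],
    [-0.014,0,0.001],
    [-0.019,0,0.001],
    [-0.024,0,0.002],
    [-0.029,0,0.004],
    [-0.034,0,0.006],
    [-0.039,0,0.008],
    [-0.043,0,0.011],
    [-0.047,0,0.014],
    [-0.05,0,0.016],
  ],
  yaw=[0,0,0,0,0,0,0,0,0,0,0],
)

```text
t: 13.55
ee_pos: [0.4527, -0.0138, 0.1239]
tool_rot: [-2.065, -2.365, -0.002]
contact_force: [-0.7, 7.1, 2.3]
grip_width: 0.001
grasp_force: 3.5
```

```bash
python3 -c "
from h import *
st()"
```

```text
t 13.55 press xyz [-0.1196 -0.0294  0.1239] F press [0.22 7.12 2.33] grip 0.001
```

Call:
servo_tool(
  linear=[
    [0.006,0,-0.005],
    [0.008,0,-0.05],
    [0.03,0,-0.09],
    [0.07,0,-0.12],
    [0.094,0,-0.12],
    [0.094,0,-0.12],
  ],
  yaw=[0,0,0,0,0,0],
)

```text
t: 14.3
ee_pos: [0.4401, 0.0796, 0.2446]
tool_rot: [2.061, 2.369, 0.001]
contact_force: [-0.4, 0.1, -0.8]
grip_width: 0.001
grasp_force: 0.0
```

```bash
cat >> h.py <<'E'
def wheel(cam='wrist'):
    im,d,i,T=cap(cam); P=cloud(d,i,T); Z=P[...,2]; q=P-PO; x=q@PX; y=q@PY
    w=(abs(x+.117)<.035)&(abs(y)<.1)&(Z>.03)&(Z<.165); hs=cv2.cvtColor(im,cv2.COLOR_RGB2HSV)
    b=(w&(im.max(2)<70)).astype(np.uint8); n,l,s,_=cv2.connectedComponentsWithStats(b)
    for k in range(1,n):
        if s[k,4]>50:
            k_=l==k; print(s[k],np.c_[x[k_],y[k_],Z[k_]].mean(0).round(4),'ztop',Z[k_].max().round(4),np.percentile(x[k_],[2,98]).round(4),np.percentile(y[k_],[2,98]).round(4))
    for y0 in(.085,-.085):
        f=(abs(y-y0)<.008)&(Z>.09)&(Z<.105)&(x<.04)&(x>-.04)
        if f.sum()>5: print('jaw',np.percentile(x[f],[2,98]).round(4))
    return im
E
python3 -c "
from h import *
st(); save(wheel(),'w4')"
```

```text
t 14.3 press xyz [-0.1194  0.0648  0.2446] F press [-0.38  0.16 -0.81] grip 0.001
[242 166  18  18 255] [-0.1227  0.0668  0.0798] ztop 0.0844 [-0.1316 -0.1145] [0.058  0.0745]
[238 219  26  29 503] [-0.1224  0.024   0.1265] ztop 0.1546 [-0.1351 -0.11  ] [-0.0047  0.0377]
jaw [-0.0053  0.0142]
jaw [-0.004   0.0153]
```

Call:
servo_tool(
  linear=[
    [0,-0.002,0.05],
    [0,-0.002,0.095],
    [0,-0.002,0.108],
    [-0.007,-0.002,0.11],
    [-0.013,-0.002,0.11],
    [-0.018,-0.002,0.109],
    [-0.023,-0.002,0.108],
    [-0.028,-0.002,0.106],
    [-0.033,-0.002,0.104],
    [-0.038,-0.002,0.104],
    [-0.043,-0.002,0.104],
    [-0.048,-0.002,0.104],
    [-0.053,-0.002,0.104],
    [-0.058,-0.002,0.105],
    [-0.063,-0.002,0.105],
    [-0.068,-0.002,0.106],
    [-0.073,-0.002,0.108],
    [-0.078,-0.002,0.11],
    [-0.083,-0.002,0.112],
    [-0.087,-0.002,0.115],
  ],
  yaw=[0,0,0,0,0,0,0,0,0,0,0,0,0,0,0,0,0,0,0,0],
)

```text
t: 16.85
ee_pos: [0.4508, -0.0076, 0.1304]
tool_rot: [2.065, 2.366, 0.004]
contact_force: [-1.0, 4.9, 3.2]
grip_width: 0.001
grasp_force: 2.7
```

Call:
servo_tool(
  linear=[
    [-0.004,0,0.003],
    [-0.007,0,0.005],
    [-0.007,0,0.005],
    [0.0,0,0.0],
    [0.002,0,-0.05],
    [0.03,0,-0.085],
    [0.07,0,-0.1],
    [0.087,0,-0.1],
    [0.087,0,-0.1],
    [0.087,0,-0.1],
  ],
  yaw=[0,0,0,0,0,0,0,0,0,0],
)

```text
t: 18.1
ee_pos: [0.4385, 0.0777, 0.2291]
tool_rot: [2.065, 2.367, -0.0]
contact_force: [-0.2, 0.2, -0.2]
grip_width: -0.0
grasp_force: 0.0
```

```bash
python3 -c "
from h import *
st(); wheel()"
```

```text
t 18.1 press xyz [-0.1213  0.0631  0.2291] F press [-0.14  0.27 -0.22] grip -0.0
[239 223  28  27 421] [-0.1227  0.0222  0.1153] ztop 0.153 [-0.1355 -0.1095] [-0.0012  0.0374]
jaw [-0.     0.019]
jaw [0.002  0.0216]
```

Call:
servo_tool(
  linear=[
    [0.002,0,0.05],
    [0.002,0,0.085],
    [0.002,0,0.093],
    [-0.005,0,0.094],
    [-0.011,0,0.094],
    [-0.016,0,0.093],
    [-0.021,0,0.092],
    [-0.026,0,0.09],
    [-0.031,0,0.089],
    [-0.036,0,0.089],
    [-0.041,0,0.089],
    [-0.046,0,0.089],
    [-0.051,0,0.089],
    [-0.056,0,0.09],
    [-0.06,0,0.09],
    [-0.064,0,0.091],
    [-0.068,0,0.092],
    [-0.071,0,0.093],
    [-0.073,0,0.094],
    [-0.075,0,0.095],
  ],
  yaw=[0,0,0,0,0,0,0,0,0,0,0,0,0,0,0,0,0,0,0,0],
)

```text
t: 20.65
ee_pos: [0.4487, 0.0047, 0.1349]
tool_rot: [-2.066, -2.367, -0.003]
contact_force: [-1.6, 5.7, 3.9]
grip_width: -0.004
grasp_force: 2.7
```

```bash
python3 -c "
from h import *
st()"
```

```text
t 20.65 press xyz [-0.1211 -0.0106  0.1349] F press [-0.77  5.81  3.85] grip -0.004
```

Call:
servo_tool(
  linear=[
    [0.007,0,0.0],
    [0.009,0,-0.05],
    [0.04,0,-0.085],
    [0.087,0,-0.1],
    [0.087,0,-0.1],
    [0.087,0,-0.1],
  ],
  yaw=[0,0,0,0,0,0],
)

```text
t: 21.4
ee_pos: [0.4366, 0.0899, 0.2338]
tool_rot: [2.064, 2.368, -0.001]
contact_force: [0.1, -0.1, -0.4]
grip_width: 0.0
grasp_force: 0.0
```

```bash
python3 -c "
from h import *
st(); save(wheel(),'w5')"
```

```text
t 21.4 press xyz [-0.1215  0.0755  0.2338] F press [ 0.04 -0.11 -0.36] grip 0.0
[244 179  17  16 223] [-0.1229  0.0602  0.0575] ztop 0.0617 [-0.1312 -0.1144] [0.052  0.0674]
[240 233   9  17  54] [-0.1322  0.0125  0.0897] ztop 0.1123 [-0.1361 -0.1269] [0.0023 0.0239]
[257 232   9   8  51] [-0.1139  0.0153  0.0899] ztop 0.1133 [-0.1181 -0.1093] [0.0117 0.0262]
jaw [0.0035 0.0226]
jaw [0.0197 0.0253]
```

View pics/w5.png

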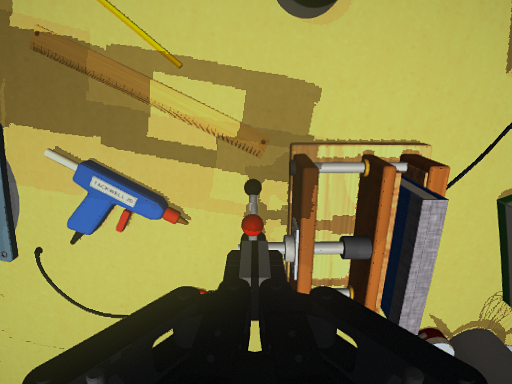

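The red ball is now the upper one at (252,226), at about −45°. The jaw is close to the notebook, so from here I'll push in small steps and feel for the torque.

Call:
servo_tool(
  linear=[
    [0,0,0.05],
    [0,0,0.095],
    [0,0,0.113],
    [0,0,0.113],
    [-0.004,0,0.112],
    [-0.007,0,0.111],
    [-0.01,0,0.109],
    [-0.013,0,0.107],
    [-0.016,0,0.105],
    [-0.019,0,0.103],
    [-0.022,0,0.101],
  ],
  yaw=[0,0,0,0,0,0,0,0,0,0,0],
)

```text
t: 22.82
ee_pos: [0.4402, 0.0714, 0.1346]
tool_rot: [-2.065, -2.365, -0.01]
contact_force: [-2.4, 16.3, 10.4]
grip_width: -0.001
grasp_force: 8.0
```

```bash
cat >> h.py <<'E'
def tq():
    s=arm.state(); q=s['ee_pos']-PO; F=s['contact_force']; Fy=F@PY; yb=q@PY-.021+.001; 
    zr=np.sqrt(max(.068**2-yb**2,0)); print('theta',np.degrees(np.arcsin(-yb/.068)).round(1),'torque',round(zr*Fy-(yb+.01)*F[2],3)); st()
E
python3 -c "
from h import *
tq()"
```

```text
theta -32.6 torque 0.46
t 22.82 press xyz [-0.1204  0.0567  0.1346] F press [-0.14 16.47 10.37] grip -0.001
```

Call:
servo_tool(
  linear=[
    [0.0,0,-0.001],
    [0,0,-0.002],
    [0,0,-0.002],
  ],
  yaw=[0,0,0],
)

```text
t: 23.2
ee_pos: [0.4404, 0.0701, 0.1361]
tool_rot: [-2.066, -2.367, -0.007]
contact_force: [0.3, 8.6, 3.8]
grip_width: -0.001
grasp_force: 4.4
```

```bash
python3 -c "
from h import *
tq()"
```

```text
theta -31.3 torque 0.323
t 23.2 press xyz [-0.1204  0.0553  0.1361] F press [1.5  8.52 3.78] grip -0.001
```

Call:
servo_tool(
  linear=[
    [-0.0015,0,-0.001],
    [-0.003,0,-0.002],
    [-0.0045,0,-0.003],
    [-0.006,0,-0.004],
  ],
  yaw=[0,0,0,0],
)

```text
t: 23.7
ee_pos: [0.4412, 0.0644, 0.1402]
tool_rot: [-2.066, -2.366, -0.007]
contact_force: [-1.1, 10.2, 3.4]
grip_width: 0.001
grasp_force: 5.1
```

```bash
python3 -c "
from h import *
tq()"
```

```text
theta -25.8 torque 0.493
t 23.7 press xyz [-0.1204  0.0496  0.1402] F press [ 0.26 10.25  3.41] grip 0.001
```

Call:
servo_tool(
  linear=[
    [-0.0015,0,-0.0007],
    [-0.003,0,-0.0014],
    [-0.0045,0,-0.002],
  ],
  yaw=[0,0,0],
)

```text
t: 24.08
ee_pos: [0.4419, 0.0603, 0.1425]
tool_rot: [-2.066, -2.366, -0.009]
contact_force: [-0.9, 12.7, 8.2]
grip_width: -0.001
grasp_force: 6.3
```

```bash
python3 -c "
from h import *
tq()"
```

```text
theta -22.0 torque 0.513
t 24.07 press xyz [-0.1203  0.0455  0.1425] F press [ 0.84 12.73  8.15] grip -0.001
```

Call:
servo_tool(
  linear=[
    [0.008,0,0],
    [0.01,0,0.005],
    [0.01,0,0.009],
    [0.006,0,0.009],
    [0.003,0,0.008],
    [0.001,0,0.007],
    [-0.0005,0,0.006],
    [-0.002,0,0.005],
  ],
  yaw=[0,0,0,0,0,0,0,0],
)

```text
t: 25.08
ee_pos: [0.4409, 0.057, 0.1354]
tool_rot: [-2.065, -2.364, -0.002]
contact_force: [0.3, 6.4, -4.2]
grip_width: -0.001
grasp_force: 3.3
```

```bash
python3 -c "
from h import *
tq()"
```

```text
theta -19.1 torque 0.542
t 25.07 press xyz [-0.1217  0.0423  0.1354] F press [ 1.17  6.34 -4.17] grip -0.001
```

Call:
servo_tool(
  linear=[
    [-0.0015,0,-0.0005],
    [-0.003,0,-0.001],
    [-0.0045,0,-0.0013],
  ],
  yaw=[0,0,0],
)

```text
t: 25.45
ee_pos: [0.4415, 0.0531, 0.137]
tool_rot: [-2.064, -2.364, -0.003]
contact_force: [-0.9, 9.0, 1.3]
grip_width: 0.002
grasp_force: 4.8
```

```bash
python3 -c "
from h import *
tq()"
```

```text
theta -15.7 torque 0.555
t 25.45 press xyz [-0.1216  0.0384  0.137 ] F press [0.37 9.04 1.3 ] grip 0.002
```

Call:
servo_tool(
  linear=[
    [-0.0015,0,-0.0005],
    [-0.003,0,-0.001],
    [-0.0045,0,-0.0013],
  ],
  yaw=[0,0,0],
)

```text
t: 25.82
ee_pos: [0.4421, 0.049, 0.1386]
tool_rot: [-2.064, -2.364, -0.004]
contact_force: [-1.8, 10.1, 4.6]
grip_width: -0.0
grasp_force: 5.6
```

```bash
python3 -c "
from h import *
tq()"
```

```text
theta -12.1 torque 0.57
t 25.82 press xyz [-0.1216  0.0342  0.1386] F press [-0.37 10.26  4.63] grip -0.0
```

Call:
servo_tool(
  linear=[
    [-0.0015,0,-0.0005],
    [-0.003,0,-0.001],
    [-0.0045,0,-0.0015],
  ],
  yaw=[0,0,0],
)

```text
t: 26.2
ee_pos: [0.4427, 0.0447, 0.1402]
tool_rot: [-2.064, -2.364, -0.005]
contact_force: [-2.4, 11.7, 3.0]
grip_width: -0.001
grasp_force: 5.6
```

```bash
python3 -c "
from h import *
tq()"
```

```text
theta -8.4 torque 0.742
t 26.2 press xyz [-0.1216  0.0299  0.1402] F press [-0.79 11.91  2.96] grip -0.001
```

Call:
servo_tool(
  linear=[
    [0,0,0],
    [0,0,0],
  ],
  yaw=[0,0],
)

```text
t: 26.45
ee_pos: [0.4427, 0.0446, 0.1402]
tool_rot: [-2.064, -2.364, -0.004]
contact_force: [-2.0, 10.1, 4.2]
grip_width: 0.004
grasp_force: 5.1
```

```bash
python3 -c "
from h import *
tq()"
```

```text
theta -8.2 torque 0.612
t 26.45 press xyz [-0.1216  0.0297  0.1402] F press [-0.58 10.32  4.17] grip 0.004
```

Call:
servo_tool(
  linear=[
    [-0.0015,0,-0.0003],
    [-0.003,0,-0.0006],
  ],
  yaw=[0,0],
)

```text
t: 26.7
ee_pos: [0.4431, 0.0419, 0.1409]
tool_rot: [-2.064, -2.364, -0.005]
contact_force: [-1.8, 11.4, 5.5]
grip_width: -0.001
grasp_force: 6.0
```

```bash
python3 -c "
from h import *
tq()"
```

```text
theta -5.9 torque 0.684
t 26.7 press xyz [-0.1215  0.027   0.1409] F press [-0.24 11.5   5.52] grip -0.001
```

The torque now reads 0.68 N m in motion, a good nip, so I'll back off and check.

Call:
servo_tool(
  linear=[
    [0.005,0,0],
    [0.012,0,0],
    [0.014,0,-0.05],
    [0.014,0,-0.1],
    [0.014,0.05,-0.15],
    [0.014,0.1,-0.15],
    [0.014,0.12,-0.15],
    [0.014,0.12,-0.15],
  ],
  yaw=[0,0,0,0,0,0,0,0],
)

```text
t: 27.7
ee_pos: [0.5614, 0.0697, 0.2896]
tool_rot: [-2.065, -2.367, 0.002]
contact_force: [-0.1, -0.0, 0.1]
grip_width: -0.0
grasp_force: 0.0
```

```bash
python3 - <<'E'
from h import *
st()
for n in('wrist','top'):
    im,d,i,T=cap(n); P=cloud(d,i,T); Z=P[...,2]; q=P-PO; x=q@PX; y=q@PY
    m=(Z>.13)&(Z<.15)&(abs(y)<.1)&(abs(x-.03)<.035)
    if m.sum()>20: r=cv2.minAreaRect(np.c_[x[m],y[m]].astype(np.float32)); print(n,m.sum(),r,np.median(Z[m]))
    for y0 in(.085,-.085):
        f=(abs(y-y0)<.008)&(Z>.09)&(Z<.105)&(x<.045)&(x>-.04); g=(abs(y-y0)<.008)&(Z>.09)&(Z<.105)&(x>.04)
        if f.sum()>5: print('jaw',np.percentile(x[f],[2,98]).round(4),np.percentile(x[g],2).round(4) if g.any() else '')
    save(im,'z'+n)
E
```

```text
t 27.7 press xyz [-0.0005  0.0386  0.2896] F press [-0.12 -0.01  0.12] grip -0.0
wrist 2894 ((0.03713641315698624, 5.252659320831299e-06), (0.023894144222140312, 0.14928105473518372), 0.45931392908096313) 0.13983892237680345
jaw [0.0073 0.0251] 0.0485
top 183 ((0.03542333096265793, 0.0027217939496040344), (0.025339970365166664, 0.14850014448165894), 0.31398871541023254) 0.13873008246903895
jaw [0.0052 0.0218] 0.0474
jaw [0.0062 0.0228] 0.0487
```

View pics/zwrist.png

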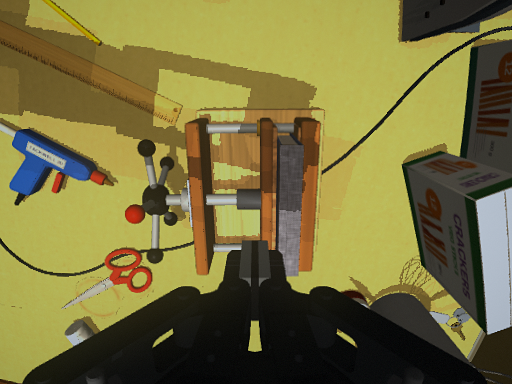

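The picture shows the spine (290,200) held tight between both jaws, square and central. The red ball is near the top (134,214), and the robot is clear of everything.

```bash
python3 -c "
from workcell import arm
print(arm.sign_off())"
```

```text
the job is handed in; nothing more can be done
None
```

The job is handed in: the notebook stands spine up, central and square in the press, nipped at about 0.68 N m (roughly 70 N, estimated from the push force at the ball), with the arm clear; the hand-in gave no verdict, and I did not re-measure the mug, tube and bottle, though no move went near them.

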